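Hook a support arm into a slotted bench post and press it home

TASK

Hang the loose steel support arm on the slotted post: put both of its claws through the two slots, then press it straight down, gently, until it is fully home and the post's spring catch has snapped out over its sill. Let go and leave it hanging level and locked; do not force it and leave the tools around it alone.

Things in the scene. Friction and masses are not known exactly. Their poses are not given: they have to be found in the camera images.
- bracket: Loose bare-steel support arm, 0.28-0.42 kg, standing level on the bench. Origin: middle of the lower rear edge of its back plate; x to the rear (claw side), z up. Arm plate 150 long (x -150 to 0) x 44 wide x 6 mm, 16 mm lip at the front end; back plate x -6 to 0, 44 wide, 96 high. Centre of mass near x -60. It hangs home with its axes parallel to the post's and its origin near nominal_home.
- rib_top (a point): On the arm (x -56, y 0, z 96 mm): middle of the flat top of the upright rib that runs along its middle line, 12 mm thick (y -6 to +6), flat top from x -86 to -6, solid down to the arm plate. Pinch it here across its thickness, from above.
- claws (a point): On the arm (x 0, y 0, z 34 mm): root of the lower claw, at its neck's underside; the upper claw is the same, 48 mm higher. Claws are 8 mm wide: a neck 8 high reaches back to x +12, and a tongue (x +6 to +12) hangs 10 mm below the neck. Necks rest on the slots' lower edges when home.
- sill (a point): On the arm (x 0, y 0, z 4 mm): middle of the sill, the back plate's bottom strip, 8 mm high. Above it the back plate has a window, z 8 to 24, 34 mm wide, into which the catch snaps when the arm is home.
- post: Fixed upright: dark steel foot 150 x 120 x 12 mm (x -45 to +105 mm) with a grey hollow sheet-steel column 54 mm wide clamped in it, top 186 mm above the bench. Origin: on the bench below the middle of the column's front face (plane x 0, looks to -x; z up). The clamped column with its slots and catch sits up to 6 mm higher or lower than the nominal heights told here; this must be felt.
- slot_edge (a point): On the post (x 0, y 0, z 84 mm): nominal middle of the lower slot's lower edge (true edge up to 6 mm off in height). Slots are 12 mm wide, 36 mm high, in a 4 mm sheet; the upper one is the same, 48 mm higher. Tongues go in when the arm is 10 to 28 mm above home; then the back plate can bear on the face (2 mm play between face and tongues).
- nominal_home (a point): On the post (x 0, y 0, z 50 mm): where the arm's origin nominally is when home (true home up to 6 mm higher or lower). Going in pushes the catch back (3 to 5 N); pressing down over it takes about 5 to 15 N, then comes a rigid stop. More than 40 N between arm and post while it is gripped counts as forcing.
- catch (a joint): Spring catch in the column's face below the slots (nominal z 60 to 73 mm, 30 mm wide), flat underside, sloped top, nose 5 mm proud. Value in m: 0 = fully out, grows as it is pushed into the post (to 0.008). The sill pushes it in about 5 mm; it springs back to 0 through the window when the arm is home and then blocks lifting.
- oilstone: Bystander: grey-black oilstone block 86 x 101 x 28 mm lying on the bench; origin at the middle of its underside.
- spanner: Bystander: combination spanner 179 mm long, 8 mm thick, lying flat; origin under its middle.
- v_block: Bystander: steel V-block 44 x 48 x 34 mm; origin at the middle of its underside.
Not all that is in view belongs to the job. Several things have the shape of the bracket; the one meant has the colours described above.

How it is judged:
By the outcome, as a careful person would: the job done as asked, in the order asked, and still so for the second after the job is handed in, with the robot touching nothing.
It also fails if it takes over 70 s, if anything falls off the work surface, if the arm or the gripper's body presses on something with over 40 N, if the wrist force passes 120 N, or if a joint passes its speed limit or range.

ROBOT

A 6-joint arm with a two-finger parallel gripper is mounted at the origin on a cart in front of the work surface, level with it; the furniture and walls round the work are solid. World frame = base frame: x ahead of the robot, y to its left, z up, the work surface at z = 0. Lengths are in m, angles in degrees, forces in N, time in s.
With the tool pointing down it reaches from about 0.3 to 0.75 m from the base axis. Payload 8.5 kg.
Tool frame: the origin (TCP) lies on the mounting face of the last link; the fingertips stand 173 mm ahead of it and the grasp point (between the pads) lies 155 mm ahead of it (env.tips_ahead is the distance from the TCP to the fingertips, in m); x points along the fingers, z is the direction in which the jaws open and shut, and the axes are right-handed (so a half turn about x gives the same grasp; the last joint's range is limited). The gripper opens to 85 mm and grips with 20 to 120 N. Pads are 22 mm wide; open, the fingers measure 114 mm over their backs; the gripper's body (76 mm by 85 mm) begins 54 mm behind the grasp point. The pads swing forward as they close: fully open they stand 13 mm farther back than shut.
Start: joints at [-81.664, 21.807, 74.336, -0, 83.858, -12.336], TCP at [0.194, -0.515, 0.405] pointing down, gripper open.
Joint ranges: [-178.18, 178.18], [-50.72, 133.34], [12.68, 142.11], [-81.47, 261.47], [9.98, 163.14], [-165.26, 165.26]. Speed limits (degrees/s): [136.94, 136.94, 180, 180, 180, 180].

INTERFACE

Orientations are given as a 3x3 rotation matrix whose columns are the frame's x, y, z axes.
In Python, from rig import env, optics gives the robot as it stands.
- The arm moves only by the shell command python3 -m inch 'ROWS' [FORCE]. ROWS is JSON, a list of rows, each a list of 3 entries, a list of its own where there are three numbers: the closure, from -1 (fully open) to 1 (shut), then the shift along the tool's x, y, z in units of 30 mm (1.0 is 30 mm), then the turn about the tool's x in units of 5 degrees (1.0 is 5 degrees). In form: [[hand, [x, y, z], yaw], ...]. A call has exactly 8 rows; each row shifts and turns the commanded pose from where the row before left it, along the tool's axes as they then stand; what a row does not reach is not made up. A row lasts 1/12 s, in which the tool goes at most 41.7 mm and 7.16 degrees, less where a joint would pass 70% of its speed; a pose out of reach is approached as far as the arm can. A call is refused whole if a number of a shift passes 1 or a number of a turn 1, either way. A call with a gripper value outside its range is refused whole. The fingers move at their own pace and stop on an object; FORCE is the grip in N (left out, the last holds). Time passes only in rows, so rows that do not move let the fingers close, or fill a call up. It gives the time, the measured TCP pose, the force and the opening at its end, in the units of the state.
- env.observe(): the state, without advancing time (a new reading comes with each control period).
- optics.get_image(name): name is "side" or "top"; returns the picture (420x560x3 uint8, red, green, blue); there is no depth.
- optics.camera_params(name): a dict with "fx", "fy", "cx", "cy" (pixels), "k1" (the pictures are not rectified: a ray, as slopes to the right and down, at radius r is drawn at 1 + k1 r^2 times it, then the intrinsics apply), "xyz" and "rotation" of the camera in the world. Camera axes: x right, y down, z forward; pixel columns grow to the right and rows downward; lengths in m; the calibration is good to about 2 mm. A picture is of the moment at which its call begins. camera_params takes no time and is no camera call.
- env.close_job(): hands the job in, once; it reports no verdict.
The state is a dict: "time_s": time; "q": joint angles; "qvel": joint speeds; "joint_efforts": joint torques, N m; "position": TCP position; "tool_rot": TCP orientation; "ft_force": force on the tool from outside, world axes, zero at the start; "wrist_torque": the same for the moment, N m; "grip_width": finger opening in m.
Only numpy, scipy, OpenCV 4.12 (cv2) and the standard library are available. Lean on these libraries where they do the work, as an engineer would, in place of code of your own. Each camera call takes 0.05 s, during which the arm holds its last target.

## Working session

There is one attempt and no reset: what is moved stays moved. The work goes in short steps, Python scripts to look and compute and a shell command to move; the robot and the scene stay as the last step left them, time stands still between calls to the robot, and variables do not carry over. Pictures are saved under pics/ and viewed, and the job is handed in when it is done.

```bash
ls; mkdir -p pics
python3 - <<'E'
from rig import env, optics
import cv2
for n in ("side","top"):
    im=optics.get_image(n); cv2.imwrite(f"pics/{n}0.png",im[:,:,::-1]); print(n,optics.camera_params(n))
s=env.observe(); print(s, env.tips_ahead)
E
```

```text
pics
side {'fx': 394.7173098380964, 'fy': 394.7173098380964, 'cx': 274.7313555849685, 'cy': 209.79548639155718, 'k1': -0.04725733033708821, 'xyz': array([1.39858457e+00, 3.44847879e-05, 9.10690577e-01]), 'rotation': array([[ 0.04220969,  0.70218644, -0.71074084],
       [ 0.99910722, -0.02841224,  0.03126501],
       [ 0.00176013, -0.71142599, -0.70275882]])}
top {'fx': 433.9563603174268, 'fy': 433.9563603174268, 'cx': 272.3123992576852, 'cy': 209.37056946419804, 'k1': -0.12674670048589895, 'xyz': array([0.4819307 , 0.02543157, 1.06801199]), 'rotation': array([[ 0.00680035, -0.99511674,  0.0984704 ],
       [-0.99995864, -0.00617242,  0.00668014],
       [-0.00603972, -0.09851175, -0.99511756]])}
{'time_s': 0.1, 'q': array([-8.16620347e+01,  2.18393693e+01,  7.43798338e+01, -1.85686978e-03,
        8.38594915e+01, -1.23348797e+01]), 'qvel': array([-0.04936976, -0.06410961, -0.07787047,  0.10363796,  0.02858141,
       -0.07844104]), 'joint_efforts': array([ 4.58587980e-03, -4.49222910e+01, -2.31656528e+01, -7.06603237e-05,
        3.69121597e-03,  3.09224689e-06]), 'position': array([ 0.19416526, -0.51454851,  0.40415577]), 'tool_rot': array([[-2.31052847e-04,  9.35610252e-01,  3.53034564e-01],
       [ 1.35428968e-03,  3.53034543e-01, -9.35609308e-01],
       [-9.99999056e-01,  2.61935873e-04, -1.34865695e-03]]), 'ft_force': array([ 0.77840491, -0.38417008, -0.21341672]), 'wrist_torque': array([ 0.01738266, -0.03754036, -0.00620468]), 'grip_width': 0.08545009082811851} 0.1734
```

View pics/side0.png

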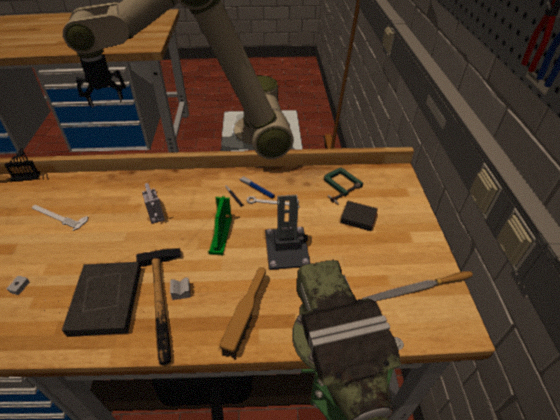

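View pics/top0.png

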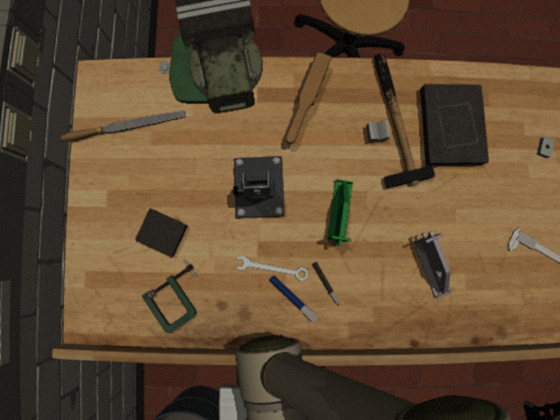

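Run:
```python
import cv2,numpy as np
t=cv2.imread("pics/top0.png"); s=cv2.imread("pics/side0.png")
a=cv2.resize(t[220:310,390:480],None,fx=6,fy=6,interpolation=cv2.INTER_CUBIC)
b=cv2.resize(t[145:225,215:305],None,fx=6,fy=6,interpolation=cv2.INTER_CUBIC)
cv2.imwrite("pics/c_br.png",np.clip(a*1.5,0,255)); cv2.imwrite("pics/c_post.png",np.clip(b*1.7,0,255))
c=cv2.resize(s[175:230,130:180],None,fx=8,fy=8,interpolation=cv2.INTER_CUBIC)
d=cv2.resize(s[185:275,245:325],None,fx=6,fy=6,interpolation=cv2.INTER_CUBIC)
cv2.imwrite("pics/c_brs.png",np.clip(c*1.5,0,255));cv2.imwrite("pics/c_posts.png",np.clip(d*1.7,0,255))
```

```text
[ WARN:0@0.051] global loadsave.cpp:1063 imwrite_ Unsupported depth image for selected encoder is fallbacked to CV_8U.
```

View pics/c_br.png

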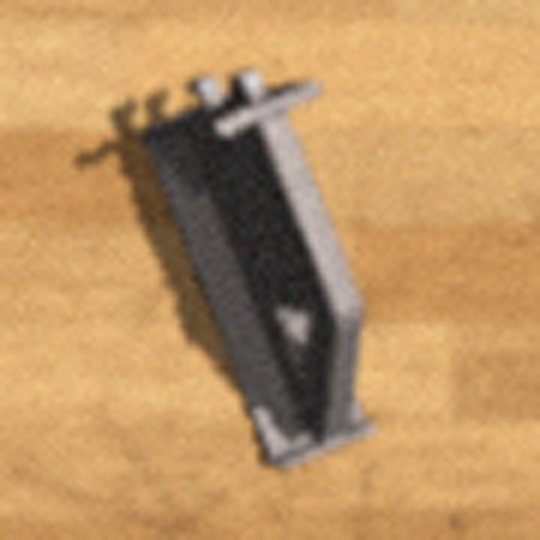

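View pics/c_post.png

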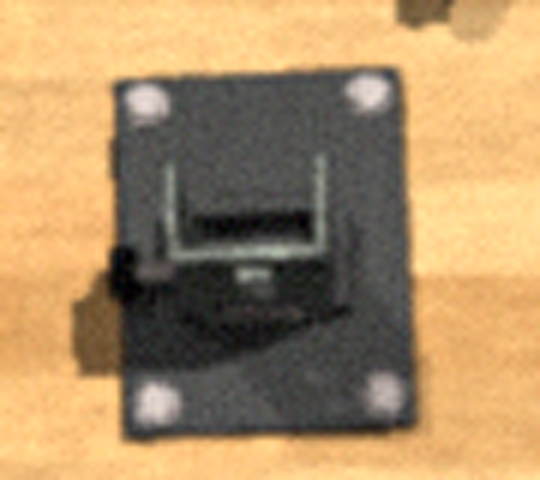

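View pics/c_brs.png

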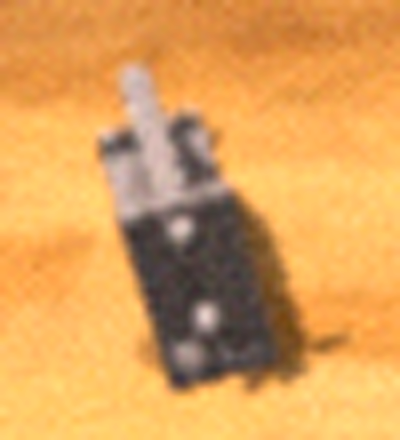

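View pics/c_posts.png

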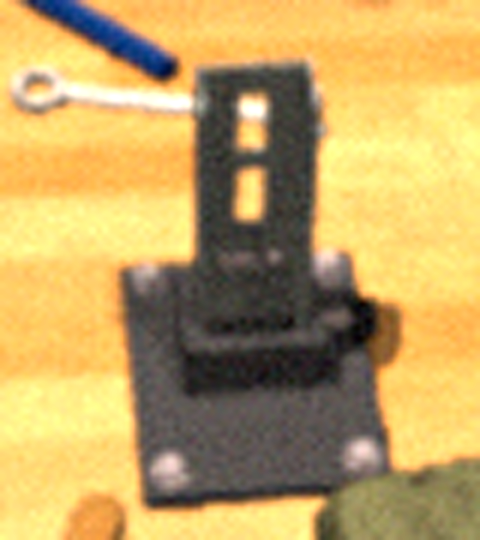

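Candidates: green arm, top (340,212), is a painted look‑alike; grey arm, top (432,263) / side (153,205), is bare steel, with two claws at its upper-left end. It is the one described, and the crop confirms it. The post is at top (258,187), with its front face looking to the robot. Now to fit poses.

```bash
cat > h.py <<'E'
import numpy as np
from rig import env, optics
from scipy.optimize import least_squares
def proj(n,P):
    c=optics.camera_params(n); p=(np.atleast_2d(P)-c["xyz"])@c["rotation"]
    s=p[:,:2]/p[:,2:]; s=s*(1+c["k1"]*(s**2).sum(1,keepdims=True))
    return s*[c["fx"],c["fy"]]+[c["cx"],c["cy"]]
def fit(obs,x0,free_z=False):
    # obs: (cam, (u,v), local xyz mm)
    def world(p,L):
        a=np.radians(p[2]); L=np.array(L)/1000.
        return np.array([p[0]+np.cos(a)*L[0]-np.sin(a)*L[1],p[1]+np.sin(a)*L[0]+np.cos(a)*L[1],L[2]])
    f=lambda p:np.concatenate([proj(n,world(p,L))[0]-uv for n,uv,L in obs])
    r=least_squares(f,x0,loss='soft_l1',x_scale=[.01,.01,1]); return r.x,f(r.x).reshape(-1,2)
E
cat > f.py <<'E'
from h import *
T=lambda x,y,ox,oy,k=6:np.array([ox+(x+.5)/k-.5,oy+(y+.5)/k-.5])
b=lambda x,y:T(x,y,390,220); p=lambda x,y:T(x,y,215,145)
bs=lambda x,y:T(x,y,130,175,8); ps=lambda x,y:T(x,y,245,185)
B=[("top",b(320,84),(0,-22,96)),("top",b(222,137),(-6,22,96)),("top",b(345,312),(-86,0,96)),("top",b(273,122),(-6,0,96)),
("top",b(275,465),(-150,22,0)),("top",b(372,428),(-150,-22,16)),
("side",bs(180,390),(0,22,0)) if 0 else ("side",bs(125,218),(0,-22,96)),("side",bs(232,188),(0,22,96)),("side",bs(275,360),(0,22,0)),("side",bs(170,385),(0,-22,0)),("top",b(145,132),(0,22,0))]
B[6]=("side",bs(125,218),(0,22,96));B[7]=("side",bs(232,188),(0,-22,96));B[8]=("side",bs(275,360),(0,-22,0));B[9]=("side",bs(170,385),(0,22,0))
def swap(o): return o
for ss in (1,-1):
    B2=[(n,uv,(L[0],L[1]*(ss if n=="side" else 1),L[2])) for n,uv,L in B]
    r,e=fit(B2,[.4,-.35,20]); print("br",ss,r,"\n",e.round(1).tolist())
P=[("top",p(115,82),(105,60,12)),("top",p(402,70),(105,-60,12)),("top",p(415,427),(-45,-60,12)),("top",p(125,438),(-45,60,12)),
("side",ps(145,503),(105,-60,12)),("side",ps(388,488),(105,60,12)),("side",ps(125,268),(-45,-60,12)),("side",ps(350,255),(-45,60,12))]
r,e=fit(P,[.5,.0,0]); print("post",r,"\n",e.round(1).tolist())
a=np.radians(r[2])
for z in(180,186,192):
  for y in(27,-27):
    w=[r[0]-np.sin(a)*y/1e3,r[1]+np.cos(a)*y/1e3,z/1e3]
    print(z,y,((proj("top",w)[0]-[215,145]+.5)*6-.5).round(),((proj("side",w)[0]-[245,185]+.5)*6-.5).round())
E
python3 f.py
```

```text
br 1 [ 0.51817727 -0.33680816 21.04564558] 
 [[-0.1, -0.5], [-0.0, 0.1], [1.0, 0.4], [0.1, -0.9], [-1.1, 0.6], [1.1, 0.7], [12.7, -3.6], [-15.2, 4.1], [-13.6, 4.5], [13.2, -2.6], [-1.3, -0.4]]
br -1 [ 0.51764588 -0.33598839 21.63885505] 
 [[-0.4, -0.3], [-0.3, 0.4], [1.0, 0.5], [-0.2, -0.6], [-0.9, 0.7], [1.3, 0.6], [-1.5, 0.3], [-0.4, -0.0], [0.4, 0.4], [-0.2, 1.3], [-1.6, -0.1]]
post [0.61365296 0.0660612  2.29578535] 
 [[-0.4, -1.1], [0.0, -0.8], [0.1, -0.1], [-0.7, -0.2], [-1.1, -0.8], [0.5, -1.1], [-1.1, -0.6], [-0.1, -0.8]]
180 27 [168. 264.] [310.  75.]
180 -27 [325. 259.] [191.  81.]
186 27 [167. 262.] [310.  65.]
186 -27 [325. 256.] [191.  72.]
192 27 [166. 259.] [311.  55.]
192 -27 [324. 254.] [191.  62.]
```

Fits: bracket origin is about (0.518,-0.336), yaw 21.6°; post is about (0.614,0.066), yaw 2.3° (residuals about 1 px, reach fine). I'll move above the rib.

```bash
python3 -m inch '[[-1,[0,1,-0.2],-0.02],[-1,[0,1,-0.2],-0.02],[-1,[0,1,-0.2],-0.02],[-1,[0,1,-0.2],-0.02],[-1,[0,1,-0.2],-0.02],[-1,[0,1,-0.2],-0.03],[-1,[0,1,-0.2],-0.03],[-1,[0,1,-0.2],-0.03]]' 40
python3 -m inch '[[-1,[0.2,1,-0.1],0],[-1,[0.4,0.8,0],0],[-1,[0.5,0.3,0],0],[-1,[0.4,0,0],0],[-1,[0.2,0,0],0],[-1,[0,0,0],0],[-1,[0,0,0],0],[-1,[0,0,0],0]]'
python3 - <<'E'
from h import *; import cv2
im=optics.get_image("top"); cv2.imwrite("pics/t1.png",cv2.resize(im[190:330,360:560,::-1],None,fx=4,fy=4))
im=optics.get_image("side"); cv2.imwrite("pics/s1.png",cv2.resize(im[120:240,90:240,::-1],None,fx=5,fy=5))
s=env.observe();R=s["tool_rot"]
a=np.radians(21.64); g=np.array([.5176-.06*np.cos(a),-.336-.06*np.sin(a),.235])
print(s["position"],s["time_s"],(g-s["position"])@R/.03,np.degrees(np.arctan2(R[1,2],R[0,2]))+90,R[:,0],s["ft_force"])
E
```

```text
time_s: 0.77
position: [0.4021, -0.3826, 0.4044]
tool_rot: [[-0.0, 0.93, 0.369], [0.001, 0.369, -0.93], [-1.0, -0.0, -0.001]]
ft_force: [-0.5, 0.2, -0.2]
grip_width: 0.085
time_s: 1.43
position: [0.4581, -0.358, 0.3545]
tool_rot: [[0.001, 0.93, 0.368], [-0.001, 0.368, -0.93], [-1.0, 0.0, 0.001]]
ft_force: [0.8, -0.3, -0.4]
grip_width: 0.0855
[ 0.45814164 -0.35784475  0.35458808] 1.5333 [3.98639417 0.10895899 0.04822576] 21.589400289560047 [ 9.65039664e-04 -1.16350307e-03 -9.99998857e-01] [0.35104779 0.07937046 0.20168912]
```

View pics/t1.png

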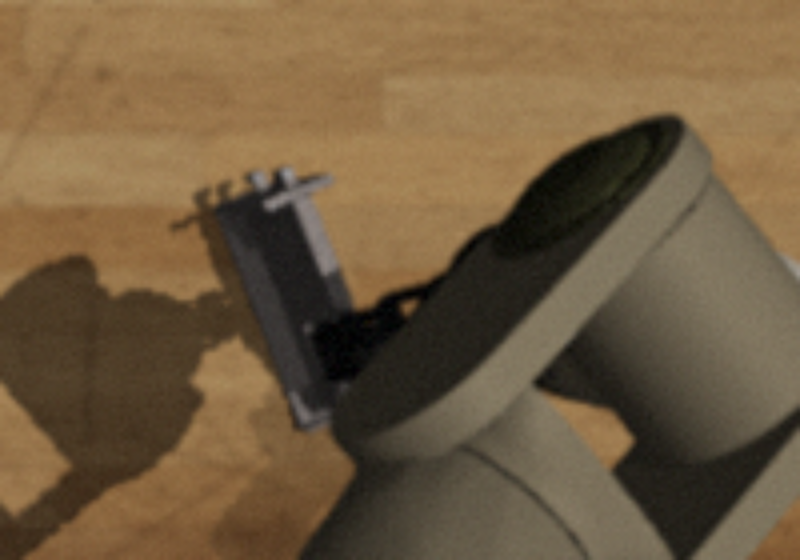

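View pics/s1.png

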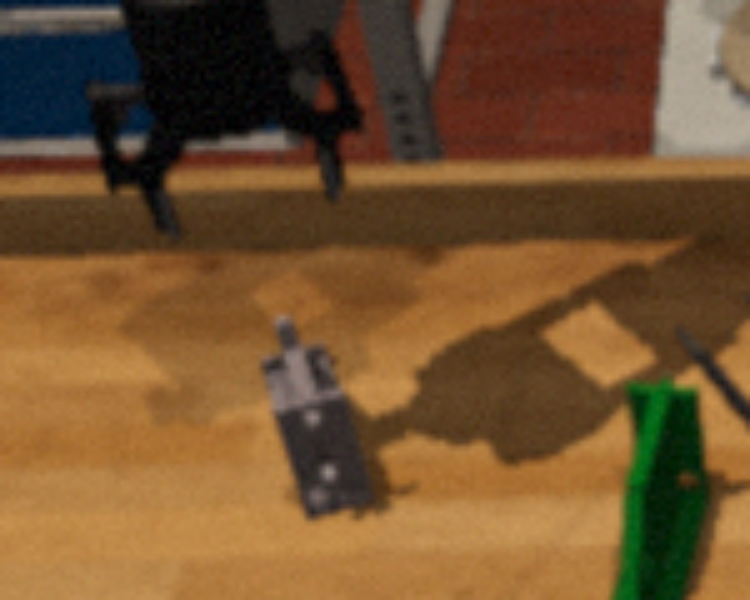

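The side crop shows the open fingers at (170,235) and (333,195), straddling the rib direction. The measured offset is small, so I'll descend.

```bash
python3 -m inch '[[-1,[0.6,0.1,0.05],0],[-1,[0.8,0,0],0],[-1,[0.8,0,0],0],[-1,[0.7,0,0],0],[-1,[0.5,0,0],0],[-1,[0.4,0,0],0],[-1,[0.2,0,0],0],[-1,[0,0,0],0]]' 40
python3 - <<'E'
from h import *; import cv2
im=optics.get_image("side"); cv2.imwrite("pics/s2.png",cv2.resize(im[140:240,100:220,::-1],None,fx=6,fy=6))
s=env.observe();R=s["tool_rot"]
a=np.radians(21.64); g=np.array([.5176-.06*np.cos(a),-.336-.06*np.sin(a),.235])
print(s["position"],s["time_s"],(g-s["position"])@R/.03,s["ft_force"])
E
```

```text
time_s: 2.2
position: [0.4615, -0.358, 0.233]
tool_rot: [[-0.001, 0.93, 0.368], [0.001, 0.368, -0.93], [-1.0, -0.0, -0.001]]
ft_force: [-0.1, 0.1, -0.6]
grip_width: 0.0853
[ 0.46171051 -0.35808483  0.23394048] 2.25 [-0.03531726  0.00315757  0.00274032] [0.1411686  0.754744   0.17721485]
```

View pics/s2.png

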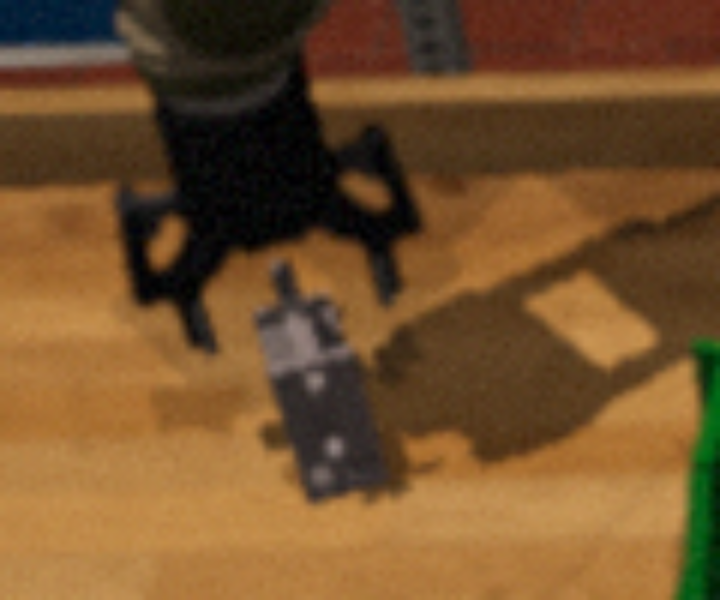

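The fingers at (205,345) and (388,300) straddle the rib evenly. Closing.

```bash
python3 -m inch '[[0,[0,0,0],0],[0.5,[0,0,0],0],[1,[0,0,0],0],[1,[0,0,0],0],[1,[0,0,0],0],[1,[0,0,0],0],[1,[0,0,0],0],[1,[0,0,0],0]]' 80
python3 - <<'E'
from h import *; import cv2
im=optics.get_image("side"); cv2.imwrite("pics/s3.png",cv2.resize(im[140:240,100:220,::-1],None,fx=6,fy=6))
s=env.observe();print(s["position"],s["time_s"],s["ft_force"],s["wrist_torque"],s["grip_width"])
E
```

```text
time_s: 2.92
position: [0.4618, -0.358, 0.234]
tool_rot: [[0.0, 0.93, 0.369], [-0.0, 0.369, -0.93], [-1.0, 0.0, 0.001]]
ft_force: [0.8, 0.1, 2.6]
grip_width: 0.011
[ 0.46176584 -0.35794982  0.2339759 ] 2.9667 [0.26817921 0.08721373 3.31186694] [0.09915071 0.02822468 0.02068077] 0.010953386165437824
```

View pics/s3.png

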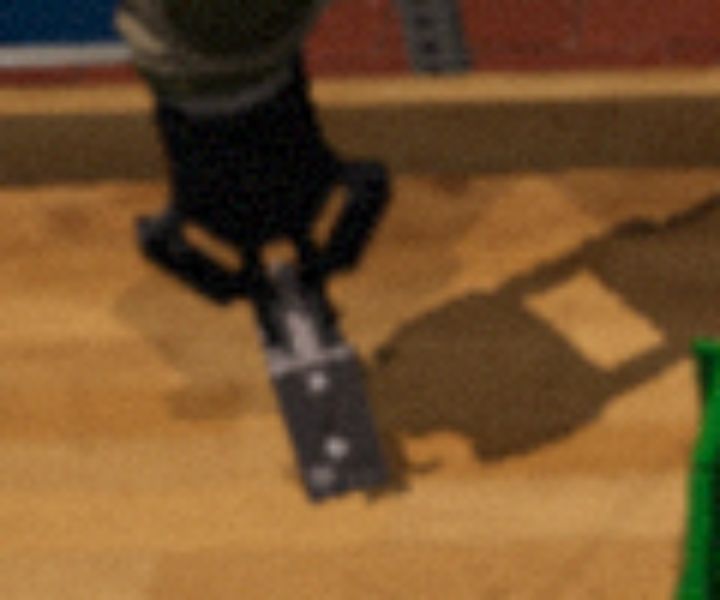

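Gripped (11 mm). I'll lift 150 mm and turn to the post's yaw.

```bash
python3 -m inch '[[1,[-0.2,0,0],0],[1,[-0.5,0,0],0],[1,[-0.7,0,0],0.5],[1,[-0.8,0,0],0.8],[1,[-0.8,0,0],0.9],[1,[-0.8,0,0],0.9],[1,[-0.7,0,0],0.7],[1,[-0.5,0,0],0.06]]' 80
python3 -m inch '[[1,[0,0,-0.4],0],[1,[0,0.1,-0.8],0],[1,[0,0.2,-1],0],[1,[0,0.2,-1],0],[1,[0,0.2,-1],0],[1,[0,0.1,-1],0],[1,[0,0,-1],0],[1,[0,0,-1],0]]'
python3 - <<'E'
from h import *
s=env.observe();R=s["tool_rot"]
a=np.radians(2.3); g=np.array([.6137-.11*np.cos(a),.0661-.11*np.sin(a),.384])
print(s["position"],s["time_s"],(g-s["position"])@R/.03,np.degrees(np.arctan2(R[1,2],R[0,2]))+90,s["ft_force"],s["wrist_torque"],s["grip_width"])
E
```

```text
time_s: 3.63
position: [0.4616, -0.3576, 0.3856]
tool_rot: [[0.001, 0.999, 0.037], [-0.001, 0.037, -0.999], [-1.0, 0.001, 0.001]]
ft_force: [1.0, -0.4, -3.7]
grip_width: 0.011
time_s: 4.3
position: [0.4763, -0.1389, 0.3825]
tool_rot: [[-0.002, 0.999, 0.041], [0.002, 0.041, -0.999], [-1.0, -0.002, -0.002]]
ft_force: [0.3, -0.3, -3.4]
grip_width: 0.011
[ 0.47626796 -0.13891115  0.38248566] 4.3 [-0.04173817  1.1919614  -6.64316154] 2.361202260943756 [ 0.28355049 -0.29286275 -3.42868767] [ 0.04387749 -0.01994274  0.03515792] 0.01097284619887865
```

```bash
python3 -m inch '[[1,[0,0.1,-1],0],[1,[0,0.2,-1],0],[1,[0,0.2,-1],0],[1,[0,0.2,-1],0],[1,[0,0.2,-1],0],[1,[0,0.2,-0.9],0],[1,[0,0.1,-0.5],0],[1,[0,0,-0.24],0]]'
python3 -m inch '[[1,[0.2,0,0],0],[1,[0.5,0,0],0],[1,[0.6,0,0],0],[1,[0.6,0,0],0],[1,[0.5,0,0],0],[1,[0.3,0,0],0],[1,[0,0,0],0],[1,[0,0,0],0]]'
python3 - <<'E'
from h import *; import cv2
im=optics.get_image("side"); cv2.imwrite("pics/s4.png",im[:,:,::-1]);cv2.imwrite("pics/s4c.png",cv2.resize(im[170:280,240:340,::-1],None,fx=5,fy=5,interpolation=cv2.INTER_CUBIC))
im=optics.get_image("top"); cv2.imwrite("pics/t4.png",im[:,:,::-1]);cv2.imwrite("pics/t4c.png",cv2.resize(im[130:240,210:310,::-1],None,fx=5,fy=5,interpolation=cv2.INTER_CUBIC))
s=env.observe();R=s["tool_rot"]
a=np.radians(2.3); g=np.array([.6137-.11*np.cos(a),.0661-.11*np.sin(a),.303])
print(s["position"],s["time_s"],(g-s["position"])@R/.03,np.degrees(np.arctan2(R[1,2],R[0,2]))+90,s["ft_force"],s["wrist_torque"],s["grip_width"])
E
```

```text
time_s: 4.97
position: [0.5043, 0.0618, 0.3826]
tool_rot: [[-0.002, 0.999, 0.043], [0.001, 0.043, -0.999], [-1.0, -0.002, -0.001]]
ft_force: [0.6, -0.0, -3.3]
grip_width: 0.0115
time_s: 5.63
position: [0.5048, 0.0588, 0.3026]
tool_rot: [[-0.001, 0.999, 0.04], [-0.0, 0.04, -0.999], [-1.0, -0.001, 0.0]]
ft_force: [0.2, 0.3, -2.7]
grip_width: 0.0112
[0.50500645 0.05908016 0.30351316] 5.7333 [ 0.01702233 -0.03709742 -0.08841109] 2.30361821172545 [-0.07977273  0.35711845 -3.80987317] [ 0.04493324  0.00177386 -0.06071831] 0.011193355173386854
```

View pics/s4c.png

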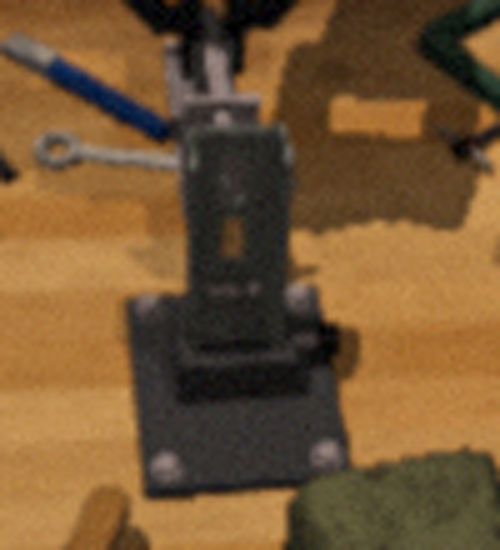

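View pics/t4c.png

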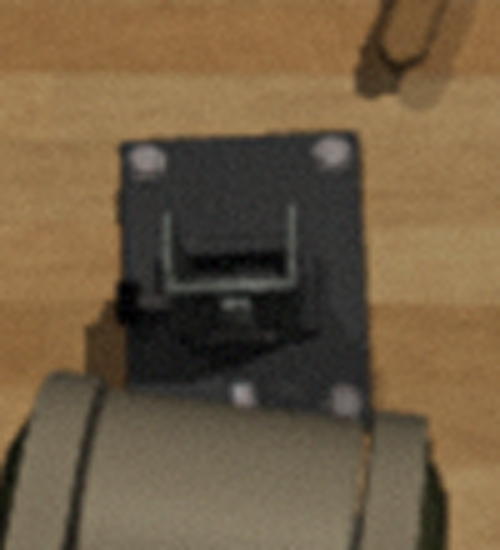

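```bash
cat > chk.py <<'E'
from h import *
s=env.observe();R=s["tool_rot"];t=s["position"]
def w(o,yaw,L): 
    a=np.radians(yaw);L=np.array(L)/1e3
    return [o[0]+np.cos(a)*L[0]-np.sin(a)*L[1],o[1]+np.sin(a)*L[0]+np.cos(a)*L[1],o[2]+L[2]]
bo=w([t[0],t[1],t[2]-.234],2.3,(60,0,0)); po=[.6137,.0661,0]
c=lambda n,P,o:(((proj(n,P)[0]-o)+.5)*5-.5).round(1)
for nm,L in dict(claw=(9,0,90),bpL=(0,22,96),bpR=(0,-22,96)).items(): print("B",nm,c("top",w(bo,2.3,L),[210,130]),c("side",w(bo,2.3,L),[240,170]))
for nm,L in dict(cL=(2,27,186),cR=(2,-27,186),s_lowL=(2,6,84+0),s_lowR=(2,-6,84),s_upR=(2,-6,120),fFL=(-45,60,12),fFR=(-45,-60,12),fBL=(105,60,12),fBR=(105,-60,12)).items(): print("P",nm,c("top",w(po,2.3,L),[210,130]),c("side",w(po,2.3,L),[240,170]))
E
python3 chk.py
python3 - <<'E'
import cv2
a=cv2.imread("pics/s4.png")[180:225,268:306];cv2.imwrite("pics/s4d.png",cv2.resize(a,None,fx=13,fy=13,interpolation=cv2.INTER_CUBIC)*1)
a=cv2.imread("pics/t4.png")[170:220,230:290];cv2.imwrite("pics/t4d.png",cv2.resize(a,None,fx=11,fy=11,interpolation=cv2.INTER_CUBIC)*1)
E
```

```text
B claw [241.6 393.4] [221.  118.9]
B bpL [189.1 415.1] [258.2  98.4]
B bpR [294.3 411.6] [180.9 102.5]
P cL [164. 288.] [283.9 131.6]
P cR [295.2 283.5] [184.6 137.1]
P s_lowL [226.4 319.7] [240.7 263.6]
P s_lowR [252.6 318.8] [220.  264.8]
P s_upR [249.8 307.8] [221.1 220.9]
P fFL [125.7 438.6] [316.2 283.7]
P fFR [371.  430.4] [123.6 295.1]
P fBL [118.6 137.6] [351.1 476.2]
P fBR [360.1 129.2] [140.5 490.1]
```

View pics/s4d.png

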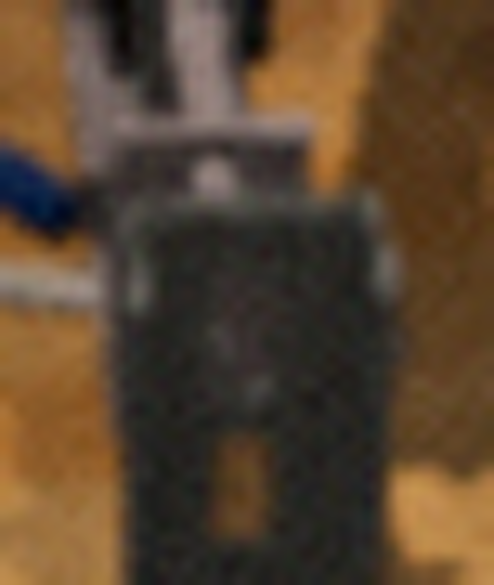

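View pics/t4d.png

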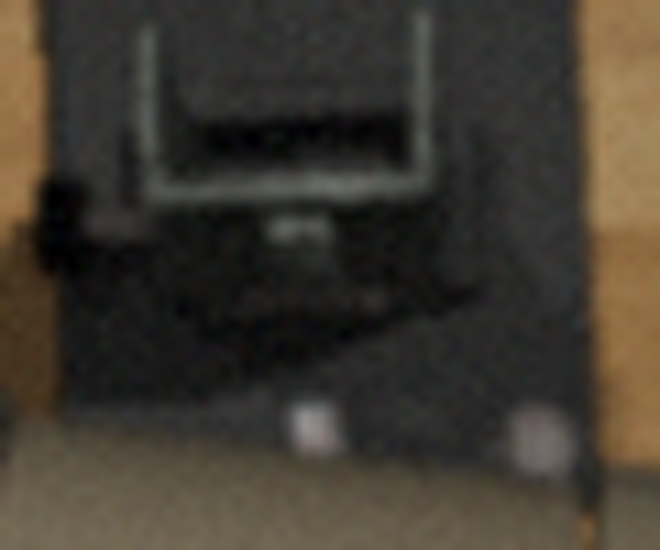

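```bash
cat >> chk.py <<'E'
print("slots")
for z in (126,132,138): print(z,((proj("top",w(po,2.3,(2,0,z)))[0]-[230,170]+.5)*11-.5).round(1))
print("claw",((proj("top",w(bo,2.3,(9,0,90)))[0]-[230,170]+.5)*11-.5).round(1),"cols",[((proj("top",w(po,2.3,(2,y,186)))[0]-[230,170]+.5)*11-.5).round(1) for y in(27,-27)])
for z in (78,84,90): print(z,[((proj("side",w(po,2.3,(x,0,z+d)))[0]-[268,180]+.5)*13-.5).round(1) for x,d in((4,0),(0,36))])
E
python3 chk.py|sed -n '/slots/,$p'
```

```text
slots
126 [299.1 234.5]
132 [297.8 230.2]
138 [296.5 225.9]
claw [312.1 426.1] cols [array([141.4, 194.2]), array([430.1, 184.3])]
78 [array([236.1, 582.8]), array([237.7, 456.5])]
84 [array([236.7, 564.3]), array([238.3, 437.1])]
90 [array([237.2, 545.6]), array([238.9, 417.5])]
```

Slot and claw in both views agree: the arm needs about 3 mm more to the left (+y). The slots look about 4 mm above nominal, so I'll enter 4 mm higher. I'll correct that and stop just short of the face.

```bash
python3 -m inch '[[1,[-0.1,0,-0.1],0],[1,[0,0.1,0],0],[1,[0,0.2,0],0],[1,[0,0.3,0],0],[1,[0,0.3,0],0],[1,[0,0.2,0],0],[1,[0,0,0],0],[1,[0,0,0],0]]'
cat > st.py <<'E'
from h import *
s=env.observe();R=s["tool_rot"];a=np.radians(2.3);d=(s["position"]-[.6137,.0661,.234]);
print("t",round(s["time_s"],2),"bracket origin in post mm",(np.array([d[0]*np.cos(a)+d[1]*np.sin(a)+.06,-d[0]*np.sin(a)+d[1]*np.cos(a),d[2]])*1e3).round(1),"yaw",round(np.degrees(np.arctan2(R[1,2],R[0,2]))+90,2),"tilt",R[:2,0].round(4),"F",s["ft_force"].round(1),"M",s["wrist_torque"].round(2),"w",round(s["grip_width"],4))
E
python3 st.py
python3 - <<'E'
from h import *; import cv2
im=optics.get_image("side"); cv2.imwrite("pics/s5d.png",cv2.resize(im[180:225,268:306,::-1],None,fx=13,fy=13,interpolation=cv2.INTER_CUBIC))
im=optics.get_image("top"); cv2.imwrite("pics/t5d.png",cv2.resize(im[170:220,230:290,::-1],None,fx=11,fy=11,interpolation=cv2.INTER_CUBIC))
E
```

```text
time_s: 6.4
position: [0.538, 0.0637, 0.3054]
tool_rot: [[-0.001, 0.999, 0.041], [0.0, 0.041, -0.999], [-1.0, -0.001, -0.0]]
ft_force: [0.1, -0.0, -4.3]
grip_width: 0.011
t 6.4 bracket origin in post mm [-15.7   0.7  71.4] yaw 2.32 tilt [-0.0007  0.0001] F [ 0.1 -0.  -4.3] M [ 0.06 -0.02 -0.05] w 0.011
```

View pics/s5d.png

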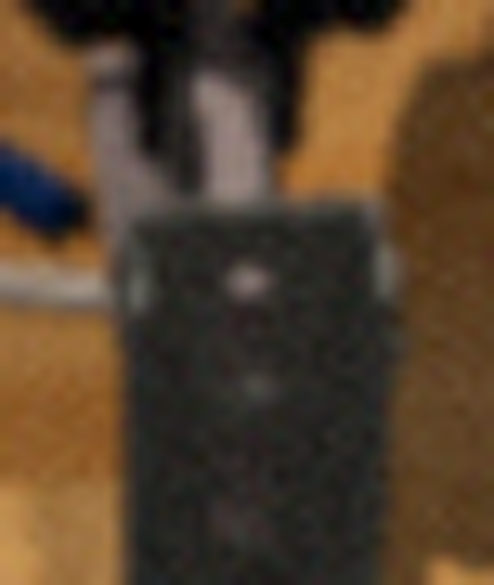

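View pics/t5d.png

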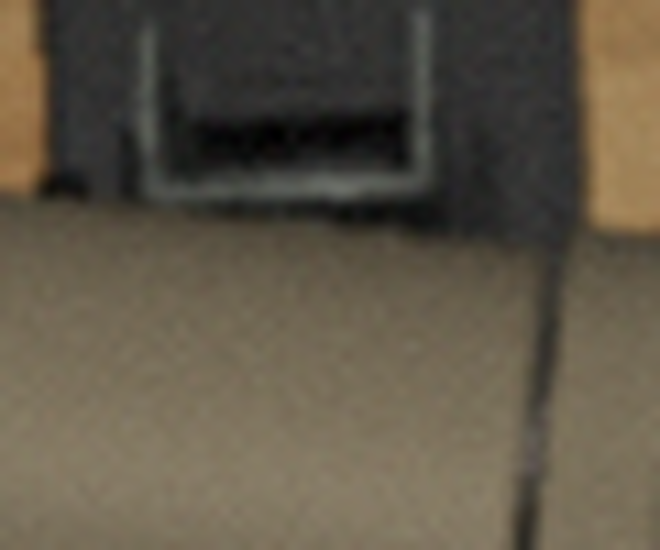

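The side crop shows the upper claw at (247,280), in line with the upper slot (lower lip at (255,385), about 5 mm above nominal). I'll trim by +2.5 mm up and +0.6 mm left, then ease in while watching the force.

```bash
python3 -m inch '[[1,[-0.08,0,-0.02],0],[1,[0,0,0],0],[1,[0,0.05,0],0],[1,[0,0.05,0],0],[1,[0,0.05,0],0],[1,[0,0.05,0],0],[1,[0,0,0],0],[1,[0,0,0],0]]'; python3 st.py
```

```text
time_s: 7.17
position: [0.5437, 0.0646, 0.308]
tool_rot: [[-0.0, 0.999, 0.041], [0.0, 0.041, -0.999], [-1.0, -0.0, -0.0]]
ft_force: [0.3, -0.6, -3.9]
grip_width: 0.0108
t 7.17 bracket origin in post mm [-10.    1.3  74. ] yaw 2.32 tilt [-0.0002  0.    ] F [ 0.3 -0.6 -3.9] M [-0.04  0.02 -0.01] w 0.0108
```

```bash
python3 -m inch '[[1,[0,0.04,0],0],[1,[0,0.04,0],0],[1,[0,0.04,0],0],[1,[0,0.04,0],0],[1,[0,0.02,0],0],[1,[0,0,0],0],[1,[0,0,0],0],[1,[0,0,0],0]]'; python3 st.py
```

```text
time_s: 7.83
position: [0.549, 0.0648, 0.3081]
tool_rot: [[-0.0, 0.999, 0.041], [0.0, 0.041, -0.999], [-1.0, -0.0, -0.0]]
ft_force: [-0.6, -0.5, -3.2]
grip_width: 0.0109
t 7.83 bracket origin in post mm [-4.7  1.3 74.1] yaw 2.32 tilt [-0.0001  0.    ] F [-0.6 -0.5 -3.2] M [-0.02  0.04  0.01] w 0.0109
```

Tongue tips are inside with no force. Continuing.

```bash
python3 -m inch '[[1,[0,0.02,0],0],[1,[0,0.02,0],0],[1,[0,0.02,0],0],[1,[0,0.02,0],0],[1,[0,0,0],0],[1,[0,0,0],0],[1,[0,0,0],0],[1,[0,0,0],0]]'; python3 st.py
python3 -m inch '[[1,[0,0.02,0],0],[1,[0,0.02,0],0],[1,[0,0.02,0],0],[1,[0,0,0],0],[1,[0,0,0],0],[1,[0,0,0],0],[1,[0,0,0],0],[1,[0,0,0],0]]'; python3 st.py
```

```text
time_s: 8.5
position: [0.5514, 0.0649, 0.3081]
tool_rot: [[-0.0, 0.999, 0.041], [0.0, 0.041, -0.999], [-1.0, -0.0, -0.0]]
ft_force: [0.9, -0.3, -3.3]
grip_width: 0.0109
t 8.5 bracket origin in post mm [-2.3  1.3 74.1] yaw 2.32 tilt [-0.  0.] F [ 0.9 -0.3 -3.3] M [0.   0.02 0.02] w 0.0109
time_s: 9.17
position: [0.5529, 0.065, 0.3081]
tool_rot: [[-0.002, 0.999, 0.041], [-0.0, 0.041, -0.999], [-1.0, -0.002, 0.0]]
ft_force: [-5.4, 0.0, -0.9]
grip_width: 0.0112
t 9.17 bracket origin in post mm [-0.8  1.3 74.1] yaw 2.33 tilt [-0.0018 -0.0001] F [-5.4  0.  -0.9] M [-0.11  0.92  0.  ] w 0.0112
```

```bash
python3 -m inch '[[1,[0,0.02,0],0],[1,[0,0.01,0],0],[1,[0,0,0],0],[1,[0,0,0],0],[1,[0,0,0],0],[1,[0,0,0],0],[1,[0,0,0],0],[1,[0,0,0],0]]'; python3 st.py
python3 - <<'E'
from h import *; import cv2
im=optics.get_image("side"); cv2.imwrite("pics/s6d.png",cv2.resize(im[180:225,268:306,::-1],None,fx=13,fy=13,interpolation=cv2.INTER_CUBIC))
E
```

```text
time_s: 9.83
position: [0.5532, 0.065, 0.308]
tool_rot: [[-0.004, 0.999, 0.041], [-0.0, 0.041, -0.999], [-1.0, -0.004, 0.0]]
ft_force: [-9.8, -1.5, 1.6]
grip_width: 0.0108
t 9.83 bracket origin in post mm [-0.4  1.3 74. ] yaw 2.33 tilt [-0.0039 -0.0004] F [-9.8 -1.5  1.6] M [-0.2   1.4   0.06] w 0.0108
```

View pics/s6d.png

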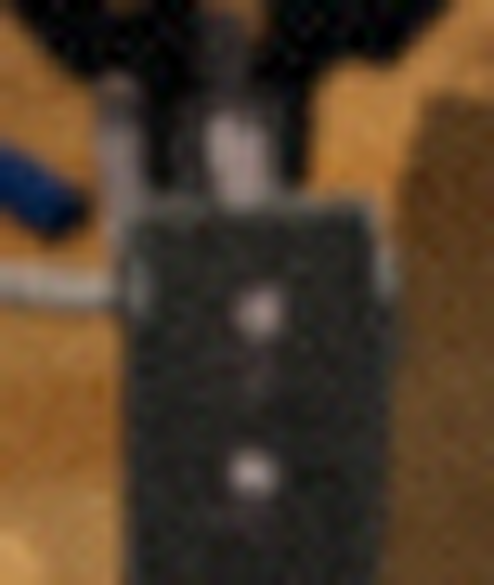

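Both claws show in the slots, at (260,310) and (252,475), and the plate now bears on the face (about 10 N). I'll ease off a touch and start down.

```bash
python3 -m inch '[[1,[0,-0.02,0],0],[1,[0.02,0,0],0],[1,[0.03,0,0],0],[1,[0.03,0,0],0],[1,[0.03,0,0],0],[1,[0.02,0,0],0],[1,[0,0,0],0],[1,[0,0,0],0]]'; python3 st.py
```

```text
time_s: 10.55
position: [0.5529, 0.065, 0.3049]
tool_rot: [[-0.002, 0.999, 0.041], [-0.0, 0.041, -0.999], [-1.0, -0.002, 0.0]]
ft_force: [-9.7, -1.0, 5.5]
grip_width: 0.0107
t 10.55 bracket origin in post mm [-0.8  1.3 70.9] yaw 2.33 tilt [-0.0017 -0.0004] F [-9.7 -1.   5.5] M [-0.13  1.35  0.09] w 0.0107
```

```bash
python3 -m inch '[[1,[0.02,0,0],0],[1,[0.02,0,0],0],[1,[0.02,0,0],0],[1,[0.02,0,0],0],[1,[0.02,0,0],0],[1,[0,0,0],0],[1,[0,0,0],0],[1,[0,0,0],0]]'; python3 st.py
```

```text
time_s: 11.22
position: [0.5529, 0.065, 0.302]
tool_rot: [[-0.002, 0.999, 0.041], [-0.0, 0.041, -0.999], [-1.0, -0.002, 0.0]]
ft_force: [-9.5, -0.8, 7.0]
grip_width: 0.011
t 11.22 bracket origin in post mm [-0.8  1.3 68. ] yaw 2.34 tilt [-0.0016 -0.0004] F [-9.5 -0.8  7. ] M [-0.1   1.35  0.09] w 0.011
```

```bash
python3 -m inch '[[1,[0.03,-0.01,0],0],[1,[0.03,0,0],0],[1,[0.03,0,0],0],[1,[0.03,0,0],0],[1,[0.03,0,0],0],[1,[0,0,0],0],[1,[0,0,0],0],[1,[0,0,0],0]]'; python3 st.py
```

```text
time_s: 11.88
position: [0.5529, 0.065, 0.2966]
tool_rot: [[-0.002, 0.999, 0.041], [-0.0, 0.041, -0.999], [-1.0, -0.002, -0.0]]
ft_force: [-5.1, -0.7, -1.5]
grip_width: 0.0113
t 11.88 bracket origin in post mm [-0.8  1.3 62.6] yaw 2.33 tilt [-0.002  -0.0001] F [-5.1 -0.7 -1.5] M [-0.11  0.97 -0.03] w 0.0113
```

```bash
python3 -m inch '[[1,[0.02,0,0],0],[1,[0.02,0,0],0],[1,[0.02,0,0],0],[1,[0.02,0,0],0],[1,[0.02,0,0],0],[1,[0,0,0],0],[1,[0,0,0],0],[1,[0,0,0],0]]'; python3 st.py
```

```text
time_s: 12.55
position: [0.5529, 0.065, 0.2936]
tool_rot: [[-0.002, 0.999, 0.041], [-0.0, 0.041, -0.999], [-1.0, -0.002, 0.0]]
ft_force: [-5.2, -0.5, -0.0]
grip_width: 0.0108
t 12.55 bracket origin in post mm [-0.8  1.3 59.6] yaw 2.33 tilt [-0.002  -0.0001] F [-5.2 -0.5 -0. ] M [-0.16  1.01  0.05] w 0.0108
```

```bash
python3 -m inch '[[1,[0.02,0,0],0],[1,[0.02,0,0],0],[1,[0.02,0,0],0],[1,[0,0,0],0],[1,[0,0,0],0],[1,[0,0,0],0],[1,[0,0,0],0],[1,[0,0,0],0]]'; python3 st.py
```

```text
time_s: 13.22
position: [0.5529, 0.065, 0.2918]
tool_rot: [[-0.002, 0.999, 0.041], [-0.0, 0.041, -0.999], [-1.0, -0.002, -0.0]]
ft_force: [-5.4, -0.8, -1.1]
grip_width: 0.0108
t 13.22 bracket origin in post mm [-0.8  1.3 57.8] yaw 2.33 tilt [-0.002  -0.0001] F [-5.4 -0.8 -1.1] M [-0.15  1.06 -0.01] w 0.0108
```

```bash
python3 -m inch '[[1,[0.02,0,0],0],[1,[0.02,0,0],0],[1,[0.02,0,0],0],[1,[0,0,0],0],[1,[0,0,0],0],[1,[0,0,0],0],[1,[0,0,0],0],[1,[0,0,0],0]]'; python3 st.py
```

```text
time_s: 13.88
position: [0.5529, 0.065, 0.2896]
tool_rot: [[-0.002, 0.999, 0.041], [-0.0, 0.041, -0.999], [-1.0, -0.002, -0.0]]
ft_force: [-5.8, -1.8, -6.0]
grip_width: 0.0111
t 13.88 bracket origin in post mm [-0.8  1.3 55.6] yaw 2.33 tilt [-0.0021 -0.    ] F [-5.8 -1.8 -6. ] M [-0.12  0.76  0.11] w 0.0111
```

```bash
python3 -m inch '[[1,[0.02,0,0],0],[1,[0.02,0,0],0],[1,[0,0,0],0],[1,[0,0,0],0],[1,[0,0,0],0],[1,[0,0,0],0],[1,[0,0,0],0],[1,[0,0,0],0]]'; python3 st.py
```

```text
time_s: 14.55
position: [0.5529, 0.0649, 0.2891]
tool_rot: [[-0.001, 0.999, 0.041], [-0.0, 0.041, -0.999], [-1.0, -0.001, 0.0]]
ft_force: [-8.0, -1.5, 0.4]
grip_width: 0.0112
t 14.55 bracket origin in post mm [-0.8  1.3 55.1] yaw 2.33 tilt [-0.0015 -0.0002] F [-8.  -1.5  0.4] M [-0.12  1.05  0.06] w 0.0112
```

A downward snap (Fz -6), then resistance from about 55.3 mm. I'll press a little more to confirm the rigid stop.

```bash
python3 -m inch '[[1,[0.02,0,0],0],[1,[0.01,0,0],0],[1,[0,0,0],0],[1,[0,0,0],0],[1,[0,0,0],0],[1,[0,0,0],0],[1,[0,0,0],0],[1,[0,0,0],0]]'; python3 st.py
```

```text
time_s: 15.22
position: [0.5528, 0.0649, 0.2883]
tool_rot: [[-0.001, 0.999, 0.041], [-0.0, 0.041, -0.999], [-1.0, -0.001, 0.0]]
ft_force: [-8.1, -1.4, 0.7]
grip_width: 0.0108
t 15.22 bracket origin in post mm [-0.9  1.3 54.3] yaw 2.34 tilt [-0.0013 -0.0002] F [-8.1 -1.4  0.7] M [-0.11  1.12  0.09] w 0.0108
```

Not a stop: it is still sliding. Continuing.

```bash
python3 -m inch '[[1,[0.02,0,0],0],[1,[0.02,0,0],0],[1,[0,0,0],0],[1,[0,0,0],0],[1,[0,0,0],0],[1,[0,0,0],0],[1,[0,0,0],0],[1,[0,0,0],0]]'; python3 st.py
```

```text
time_s: 15.88
position: [0.5528, 0.065, 0.2874]
tool_rot: [[-0.001, 0.999, 0.041], [-0.0, 0.041, -0.999], [-1.0, -0.001, 0.0]]
ft_force: [-9.9, -1.5, 3.9]
grip_width: 0.0113
t 15.88 bracket origin in post mm [-0.9  1.3 53.4] yaw 2.34 tilt [-0.0011 -0.0004] F [-9.9 -1.5  3.9] M [-0.17  1.25  0.11] w 0.0113
```

```bash
python3 -m inch '[[1,[0.02,0,0],0],[1,[0.01,0,0],0],[1,[0,0,0],0],[1,[0,0,0],0],[1,[0,0,0],0],[1,[0,0,0],0],[1,[0,0,0],0],[1,[0,0,0],0]]'; python3 st.py
```

```text
time_s: 16.55
position: [0.5527, 0.065, 0.2873]
tool_rot: [[-0.0, 0.999, 0.041], [-0.001, 0.041, -0.999], [-1.0, -0.0, 0.001]]
ft_force: [-11.2, -0.8, 10.7]
grip_width: 0.0109
t 16.55 bracket origin in post mm [-1.   1.3 53.3] yaw 2.35 tilt [-0.0004 -0.0006] F [-11.2  -0.8  10.7] M [-0.15  1.66  0.15] w 0.0109
```

```bash
python3 -m inch '[[1,[0.01,0,0],0],[1,[0.01,0,0],0],[1,[0,0,0],0],[1,[0,0,0],0],[1,[0,0,0],0],[1,[0,0,0],0],[1,[0,0,0],0],[1,[0,0,0],0]]'; python3 st.py
python3 - <<'E'
from h import *; import cv2
im=optics.get_image("side"); cv2.imwrite("pics/s7d.png",cv2.resize(im[175:245,260:312,::-1],None,fx=8,fy=8,interpolation=cv2.INTER_CUBIC))
E
```

```text
time_s: 17.22
position: [0.5526, 0.065, 0.2872]
tool_rot: [[-0.0, 0.999, 0.041], [-0.001, 0.041, -0.999], [-1.0, -0.0, 0.001]]
ft_force: [-13.4, -1.5, 14.0]
grip_width: 0.0109
t 17.22 bracket origin in post mm [-1.1  1.3 53.2] yaw 2.35 tilt [-0.     -0.0007] F [-13.4  -1.5  14. ] M [-0.18  1.89  0.17] w 0.0109
```

View pics/s7d.png

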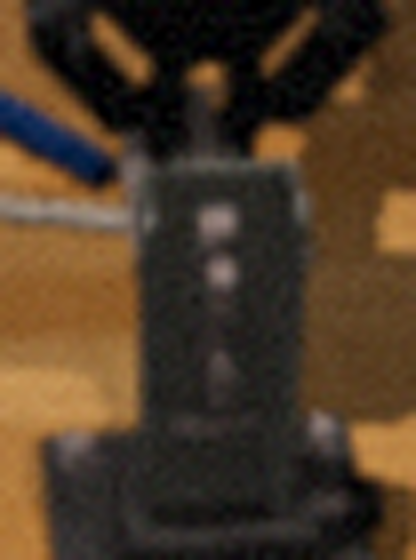

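Rigid stop at 53.2 mm (about 17 N net). I'll unload, then do a gentle lift test against the catch.

```bash
python3 -m inch '[[1,[-0.03,-0.02,0],0],[1,[-0.02,-0.01,0],0],[1,[0,0,0],0],[1,[0,0,0],0],[1,[0,0,0],0],[1,[0,0,0],0],[1,[0,0,0],0],[1,[0,0,0],0]]'; python3 st.py
```

```text
time_s: 17.93
position: [0.5525, 0.0649, 0.2873]
tool_rot: [[0.001, 0.999, 0.041], [-0.0, 0.041, -0.999], [-1.0, 0.001, 0.0]]
ft_force: [-5.1, 0.3, 4.7]
grip_width: 0.0109
t 17.93 bracket origin in post mm [-1.2  1.3 53.3] yaw 2.33 tilt [ 0.0007 -0.0001] F [-5.1  0.3  4.7] M [-0.06  0.78  0.14] w 0.0109
```

```bash
python3 -m inch '[[1,[-0.03,0,0],0],[1,[-0.03,0,0],0],[1,[-0.03,0,0],0],[1,[0,0,0],0],[1,[0,0,0],0],[1,[0,0,0],0],[1,[0,0,0],0],[1,[0,0,0],0]]'; python3 st.py
```

```text
time_s: 18.6
position: [0.5525, 0.0649, 0.2895]
tool_rot: [[0.0, 0.999, 0.04], [0.0, 0.04, -0.999], [-1.0, 0.0, -0.0]]
ft_force: [0.4, -0.2, -6.0]
grip_width: 0.0109
t 18.6 bracket origin in post mm [-1.2  1.3 55.5] yaw 2.32 tilt [0.0004 0.0001] F [ 0.4 -0.2 -6. ] M [ 0.1  -0.1   0.04] w 0.0109
```

```bash
python3 -m inch '[[1,[-0.02,0,0],0],[1,[-0.02,0,0],0],[1,[0,0,0],0],[1,[0,0,0],0],[1,[0,0,0],0],[1,[0,0,0],0],[1,[0,0,0],0],[1,[0,0,0],0]]'; python3 st.py
```

```text
time_s: 19.27
position: [0.5526, 0.0649, 0.2897]
tool_rot: [[-0.001, 0.999, 0.04], [0.0, 0.04, -0.999], [-1.0, -0.001, -0.0]]
ft_force: [4.6, -0.1, -15.5]
grip_width: 0.0109
t 19.27 bracket origin in post mm [-1.1  1.2 55.7] yaw 2.32 tilt [-0.0006  0.0002] F [  4.6  -0.1 -15.5] M [ 0.05 -0.65  0.06] w 0.0109
```

Lifting is blocked at +2.3 mm with 12 N, so it is locked. Now I'll put it back home.

```bash
python3 -m inch '[[1,[0.04,0,0],0],[1,[0.04,0,0],0],[1,[0.03,0,0],0],[1,[0.02,0,0],0],[1,[0,0,0],0],[1,[0,0,0],0],[1,[0,0,0],0],[1,[0,0,0],0]]'; python3 st.py
```

```text
time_s: 19.93
position: [0.5523, 0.0649, 0.2872]
tool_rot: [[0.0, 0.999, 0.041], [-0.0, 0.041, -0.999], [-1.0, 0.0, 0.0]]
ft_force: [-1.4, 0.8, 1.0]
grip_width: 0.0107
t 19.93 bracket origin in post mm [-1.4  1.3 53.2] yaw 2.33 tilt [ 0.0005 -0.0001] F [-1.4  0.8  1. ] M [0.05 0.13 0.05] w 0.0107
```

Home again (53.2 mm), nearly unloaded. Release and rise.

```bash
python3 -m inch '[[0.6,[0,0,0],0],[0.2,[0,0,0],0],[-0.2,[0,0,0],0],[-0.4,[0,0,0],0],[-0.4,[0,0,0],0],[-0.4,[0,0,0],0],[-0.4,[0,0,0],0],[-0.4,[0,0,0],0]]'; python3 st.py
```

```text
time_s: 20.6
position: [0.5524, 0.0649, 0.2868]
tool_rot: [[0.0, 0.999, 0.041], [0.0, 0.041, -0.999], [-1.0, 0.0, -0.0]]
ft_force: [0.2, 0.1, -0.4]
grip_width: 0.0597
t 20.6 bracket origin in post mm [-1.3  1.3 52.8] yaw 2.32 tilt [0. 0.] F [ 0.2  0.1 -0.4] M [-0.04  0.03  0.01] w 0.0597
```

```bash
python3 -m inch '[[-0.4,[-0.2,0,0],0],[-0.4,[-0.5,0,0],0],[-0.4,[-0.7,0,0],0],[-0.4,[-0.8,0,0],0],[-0.4,[-0.8,0,0],0],[-0.4,[-0.8,0,0],0],[-0.4,[-0.6,0,0],0],[-0.4,[-0.3,0,0],0]]'
python3 -m inch '[[-0.4,[0,-0.5,0.4],0],[-0.4,[0,-0.6,0.8],0],[-0.4,[0,-0.4,1],0],[-0.4,[0,-0.3,1],0],[-0.4,[0,-0.3,1],0],[-0.4,[0,-0.2,1],0],[-0.4,[0,0,1],0],[-0.4,[0,0,0.6],0]]'
python3 st.py
python3 - <<'E'
from h import *; import cv2
im=optics.get_image("side"); cv2.imwrite("pics/s8.png",im[:,:,::-1]); cv2.imwrite("pics/s8d.png",cv2.resize(im[165:255,250:320,::-1],None,fx=6,fy=6,interpolation=cv2.INTER_CUBIC))
im=optics.get_image("top"); cv2.imwrite("pics/t8.png",im[:,:,::-1]);cv2.imwrite("pics/t8d.png",cv2.resize(im[145:265,215:305,::-1],None,fx=5,fy=5,interpolation=cv2.INTER_CUBIC))
E
```

```text
time_s: 21.27
position: [0.5521, 0.065, 0.4308]
tool_rot: [[0.004, 0.999, 0.041], [-0.0, 0.041, -0.999], [-1.0, 0.004, 0.001]]
ft_force: [-0.3, 0.2, -0.7]
grip_width: 0.0594
time_s: 21.93
position: [0.4912, -0.1442, 0.4276]
tool_rot: [[-0.001, 0.999, 0.039], [-0.0, 0.039, -0.999], [-1.0, -0.001, 0.0]]
ft_force: [0.6, 0.5, 0.4]
grip_width: 0.0597
t 21.93 bracket origin in post mm [ -70.8 -205.2  193.6] yaw 2.21 tilt [-0.0005 -0.0002] F [0.6 0.5 0.4] M [-0.02 -0.04 -0.04] w 0.0597
```

View pics/s8.png

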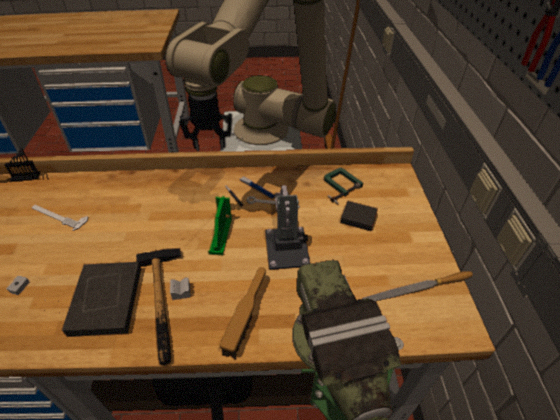

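View pics/s8d.png

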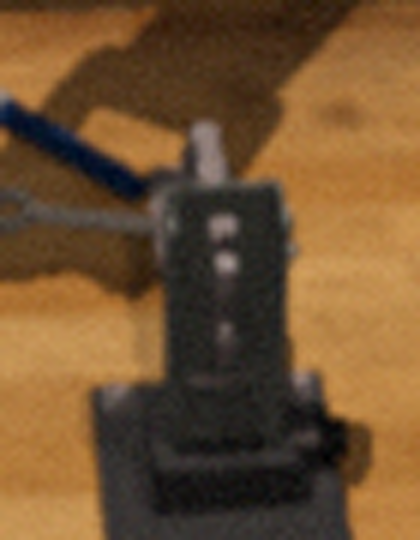

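View pics/t8d.png

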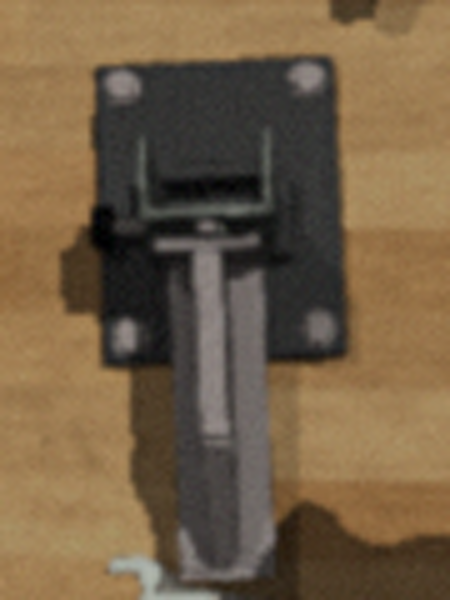

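The arm hangs on the post: back plate at (208,243), rib along (210,340), lip at (225,575). A numeric check of level against the model follows.

```bash
python3 - <<'E'
from h import *
def w(L,yaw=2.3):
    a=np.radians(yaw);L=np.array(L)/1e3+[-.001,.0005,.0532];po=[.6137,.0661]
    return [po[0]+np.cos(a)*L[0]-np.sin(a)*L[1],po[1]+np.sin(a)*L[0]+np.cos(a)*L[1],L[2]]
for n,L in dict(ribend=(-86,0,96),bpL=(-3,22,96),bpR=(-3,-22,96),lipL=(-150,22,16),lipR=(-150,-22,16),lowL=(-150,22,0)).items():
    print(n,((proj("top",w(L))[0]-[215,145]+.5)*5-.5).round(), "tilted2deg dz",((proj("top",w((L[0],L[1],L[2]+L[0]*.035)))[0]-[215,145]+.5)*5-.5).round())
print(env.observe()["qvel"].round(2))
E
python3 -m inch '[[-0.4,[0,0,0],0],[-0.4,[0,0,0],0],[-0.4,[0,0,0],0],[-0.4,[0,0,0],0],[-0.4,[0,0,0],0],[-0.4,[0,0,0],0],[-0.4,[0,0,0],0],[-0.4,[0,0,0],0]]'
```

```text
ribend [213. 432.] tilted2deg dz [214. 432.]
bpL [156. 239.] tilted2deg dz [156. 239.]
bpR [259. 236.] tilted2deg dz [259. 236.]
lipL [177. 581.] tilted2deg dz [178. 581.]
lipR [273. 578.] tilted2deg dz [273. 578.]
lowL [179. 581.] tilted2deg dz [179. 580.]
[ 3.26 -1.08  1.6   0.95  0.34  2.28]
time_s: 22.7
position: [0.4917, -0.1416, 0.4278]
tool_rot: [[-0.0, 0.999, 0.041], [0.0, 0.041, -0.999], [-1.0, -0.0, -0.0]]
ft_force: [-0.1, -0.8, -0.2]
grip_width: 0.0597
```

Run:
```python
from h import *
def w(L,t=0,yaw=2.3):
    a=np.radians(yaw);L=np.array(L)/1e3+[-.001,.0005,.0532]; L=L+[L[2]*0,0,t*L[0]]
    po=[.6137,.0661]
    return [po[0]+np.cos(a)*L[0]-np.sin(a)*L[1],po[1]+np.sin(a)*L[0]+np.cos(a)*L[1],L[2]]
for t in(-.05,0,.05): print(t,((proj("side",w((-86,0,96),t))[0]-[250,165]+.5)*6-.5).round(1))
import cv2
im=optics.get_image("side"); cv2.imwrite("pics/s9d.png",cv2.resize(im[175:215,265:305,::-1],None,fx=12,fy=12,interpolation=cv2.INTER_CUBIC))
```

```text
-0.05 [202.  116.7]
0 [201.8 123.4]
0.05 [201.7 130.1]
```

View pics/s9d.png

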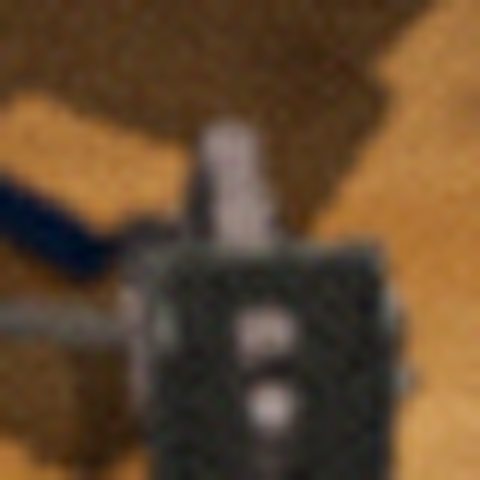

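The rib's far end is at full pixel (284,185), against 185.6 predicted for level, so it is level within 1–2°. Handing in.

```bash
python3 -c "
from rig import env
print(env.close_job(), env.observe()['time_s'])"
```

```text
the job is handed in; nothing more can be done
the job is handed in; nothing more can be done
```

The bare-steel arm is hung on the post with both claws through the slots. It is pressed home, the catch is engaged, and the gripper has let go and is clear. The job took about 23 s, and the highest force I read at the ends of the moves was about 17 N vertically on the arm and 13 N against the post's face.

**Home:** it came to a rigid stop about 3 mm above nominal home, after the snap was felt about 2 mm higher.

**Locked:** a lift test with about 12 N was blocked 2.3 mm above home. I then lowered it back to the stop before releasing, and did not repeat the test.

**Level:** it looks level within 1–2° in the side picture. The top picture agrees in position but is too insensitive to show tilt.

**Disagreements and limits:**
- The pictures suggested the slots sat 4–6 mm high, but the felt height was about 3 mm.
- I first took a small resistance at about 55 mm for the stop; it was still sliding, and I pressed on to the real one.
- I could not see the catch's nose directly, so the lock rests on what was felt.
- I saw no tool disturbed in the last pictures, but compared them only by eye.

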